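# Set the angle guide on a packing-bench cutting board and lay the cutting rule against it

### The job

Swing the guide arm on the cutting board by its knob until its pointer lines up with the metal index clip on the arc scale. Then lay the loose cutting rule flat on the card, grip rib up, flush against the arm's far long edge (the one facing away from the robot) with its whole length alongside the arm, and let go, leaving the arm on the clip's mark. Do not shift the clip or the other things on the bench.

Things in the scene. Friction and masses are not known exactly. Their poses are not given: they have to be found in the camera images.
- board: Dark grey cutting board fixed to the bench, 340 (x) x 420 (y) x 12 mm; origin at the centre of its underside. A fixed sheet of brown card 280 x 235 x 3 mm lies on it, top 15 mm above the bench. The arm's pivot is 130 mm from the board's centre along its -y; the arm points roughly along its +y, to the arc of white tick marks.
- swing_arm (a joint): Angle of the guide arm about its vertical pivot (rad), counter-clockwise seen from above; at 0 the arm points along the board's +y; range -0.5 to 0.5, positive brings the knob nearer the robot. It swings stiffly (about 1 N m, 4 N at the knob) and stays where it is left. The pointer is on the mark when this equals index_clip.
- index_clip (a joint): Angle of the index clip about the same pivot, same zero and sign (rad): the commanded angle. It stays put unless pushed hard; not to be moved.
- guide_pivot (a point): On the arm's pivot axis at the card's top (15 mm above the bench), turning with the arm: x along the arm to the pointer, y across it towards the robot, z up. The arm is an aluminium bar 36 mm wide (y -18 to +18), straight from x = -30 to 255 mm, top 10.5 mm above the card; at x = 0 a nut 26 mm across stands 8 mm above that. The far edge, for the rule, is y = -18 mm.
- guide_knob (a point): Top centre of the black upright knob on the arm, 27 mm in diameter, 50 mm tall above the arm's top, 230 mm from the pivot, its top 75.5 mm above the bench. Axes as guide_pivot.
- guide_pointer (a point): End of the arm's 6 mm wide pointer, 281 mm from the pivot, 19.5 mm above the bench. Axes as guide_pivot.
- clip_point (a point): Inner point of the metal index clip, 288 mm from the pivot, 17 mm above the bench; its x axis runs outward along the pivot's radius. The clip is a bright metal block 20 mm wide and 30 mm long (296 to 326 mm from the pivot), its top 27 mm above the bench with a dark screw head to 37 mm.
- rule: Loose cutting rule: flat steel strip 200 (x) x 40 (y) x 6 mm with an aluminium grip rib on top along its middle, 150 mm long, 13 mm wide, up to 33 mm above the underside. Origin at the centre of the underside, x along its length, z up; alike either way round. 0.15 to 0.31 kg.
- tin: Bystander: round tin, 72 mm across, 45 mm tall; origin at the centre of its underside.
- carton: Bystander: closed brown carton 110 x 75 x 60 mm; origin at the centre of its underside.
- tape: Bystander: cardboard tape core lying flat, 90 mm across, 24 mm tall; origin at the centre of its underside.
- bin: Bystander: open grey bin 160 x 110 x 55 mm; origin at the centre of its underside.
Things that resemble listed ones, but are neither listed nor needed, are in the scene too. Of the things that look like the rule, the largest one is meant.

How it is judged (in metres and radians):
On the way, in this order (a step that is already met when the one before it is completed fails the run):
1. the arm's pointer stands at the index clip (within 0.03 rad) (angle between the x axis of guide_pivot and the x axis of clip_point, either way round below 0.03 rad), for 0.3 s.
2. the rule lies flat and flush against the arm's far edge, the arm still on the mark (angle between the x axis of guide_pivot and the x axis of clip_point, either way round below 0.03 rad and y of rule in the frame of guide_pivot between -0.041 and -0.036 m and x of rule in the frame of guide_pivot between 0.055 and 0.17 m and z of rule in the frame of guide_pivot between -0.004 and 0.004 m and angle between the x axis of rule and the x axis of guide_pivot, either way round below 0.02 rad and angle between rule's own z axis and vertical below 0.04 rad and linear speed of rule below 0.01 m/s), for 0.2 s.
At the end, for the whole second after the job is handed in: The arm is within 0.03 rad of the index clip; the rule lies at rest, flat on the card, rib up (tilt under 0.04 rad, height within 4 mm), along the arm's far edge: parallel within 0.02 rad, gap at its middle at most 3 mm, its centre 55 to 170 mm from the pivot along the arm (all of step 2 and angular speed of rule below 0.1 rad/s); the robot touches nothing.
It fails at once if the index clip is shifted by more than 5 mm (distance of clip_point from where it was at the start of the episode above 0.005 m).
It fails at once if the tin is shifted by more than 20 mm (distance of tin from where it was at the start of the episode above 0.02 m).
It fails at once if the carton is shifted by more than 20 mm (distance of carton from where it was at the start of the episode above 0.02 m).
It fails at once if the tape is shifted by more than 20 mm (distance of tape from where it was at the start of the episode above 0.02 m).
It fails at once if the bin is shifted by more than 20 mm (distance of bin from where it was at the start of the episode above 0.02 m).
It also fails if it takes over 51 s, if anything falls off the work surface, if the arm or the gripper's body presses on something with over 40 N, if the wrist force passes 120 N, or if a joint passes its speed limit or range.

### The arm

A 6-joint arm with a two-finger parallel gripper is mounted at the origin on the work surface. World frame = base frame: x ahead of the robot, y to its left, z up, the work surface at z = 0. Lengths are in m, angles in degrees, forces in N, time in s.
With the tool pointing down it reaches from about 0.325 to 0.85 m from the base axis. Payload 15.5 kg.
Tool frame: the origin (TCP) lies at the very end of the fingers, on their centre line; the grasp point (between the pads) lies arm.grip_depth behind it (arm.grip_depth is the distance from the TCP to the grasp point, in m); z points along the fingers, y is the line along which they close (so a half turn about z gives the same grasp; the last joint's range is limited). The gripper opens to 91 mm and grips with 3 to 60 N. Pads are 32 mm wide; open, the fingers measure 118 mm over their backs; the gripper's body (76 mm by 178 mm) begins 60 mm behind the grasp point.
Start: joints at [-69.929, 28.281, 77.091, -0, 74.628, -5.472], TCP at [0.269, -0.564, 0.214] pointing down, gripper open.
Joint ranges: [-166.48, 166.48], [-47.26, 123.95], [12.59, 153.08], [-70.14, 250.14], [6.76, 159.57], [-176.63, 176.63]. Speed limits (degrees/s): [108.29, 108.29, 147.25, 172.46, 172.46, 172.46].

### API

Orientations are given as a 3x3 rotation matrix whose columns are the frame's x, y, z axes.
In Python, from rig import arm gives the robot as it stands. Calls block until the motion is done:
- arm.move_to(position, orientation): joint-space move of the TCP to a pose.
- arm.move_l(position, orientation=None, feed=0.15): straight line of the TCP; orientation=None keeps the orientation; feed is the mean speed in m/s.
- arm.move_joints(angles): joint-space move.
- arm.grip(opening): finger opening in m; the grip force is fixed at half the most; returns when the fingers have stopped.
- arm.sleep(seconds).
- arm.solve_ik(position, orientation): joint angles nearest the present ones, or None.
- arm.snapshot(name): name is "scene" or "side" or "wrist"; returns the picture (420x560x3 uint8, red, green, blue); there is no depth.
- arm.get_calibration(name): a dict with "intrinsics" (3x3 intrinsics, pixels), "cam_to_world" (4x4, takes a point from camera to world coordinates). Camera axes: x right, y down, z forward; pixel columns grow to the right and rows downward; lengths in m; the calibration is good to about 2 mm. A picture is of the moment at which its call begins: read the wrist's pose just before it. get_calibration takes no time and is no camera call; for the wrist camera it gives the pose at the moment of the call.
A pose or a line that the arm cannot do raises arm.Unreachable and nothing moves.
- arm.sign_off(): hands the job in; it is judged then, once.
Readings, each from a call of its own:
- arm.current_t(): time.
- arm.current_joint_positions(): joint angles.
- arm.current_dq(): joint speeds.
- arm.current_tau(): joint torques, N m.
- arm.current_ee_pos(): TCP position.
- arm.current_tool_rot(): TCP orientation.
- arm.current_force(): force on the tool from outside, world axes, zero at the start.
- arm.current_torque(): the same for the moment, N m.
- arm.current_width(): finger opening in m.
- arm.current_grasp_force(): force on a finger pad.
Only numpy, scipy, OpenCV 4.12 (cv2) and the standard library are available. Lean on these libraries where they do the work, as an engineer would, in place of code of your own. Each camera call takes 0.05 s, during which the arm holds its last target. There are 200 camera calls.

## Working session

There is one attempt and no reset: what is moved stays moved. The work goes in short steps, each a Python script; the robot and the scene stay as the last script left them, time stands still between calls to the robot, and variables do not carry over. Pictures are saved under pics/ and viewed, at most 10 in all, crops included, and the job is handed in when it is done.

```bash
ls; mkdir -p pics; python3 - <<'E'
from rig import arm
import cv2,numpy as np
for n in("scene","side"):
    cv2.imwrite(f"pics/{n}0.png",arm.snapshot(n)[:,:,::-1])
    c=arm.get_calibration(n);print(n,np.round(c["intrinsics"],1).tolist(),np.round(c["cam_to_world"],3).tolist())
print(arm.grip_depth,arm.current_tool_rot())
E
```

```text
pics
scene [[546.1, 0.0, 280.5], [0.0, 546.1, 219.0], [0.0, 0.0, 1.0]] [[0.712, 0.585, -0.388, 1.247], [0.702, -0.597, 0.388, -0.761], [-0.005, -0.549, -0.836, 1.753], [0.0, 0.0, 0.0, 1.0]]
side [[434.8, 0.0, 272.3], [0.0, 434.8, 209.8], [0.0, 0.0, 1.0]] [[-0.905, -0.277, 0.323, -0.012], [-0.425, 0.591, -0.685, 1.044], [-0.001, -0.757, -0.653, 1.064], [0.0, 0.0, 0.0, 1.0]]
0.0188 [[ 9.02264462e-01  4.31182917e-01 -3.63769847e-04]
 [ 4.31183059e-01 -9.02263921e-01  9.93268886e-04]
 [ 1.00064167e-04 -1.05304261e-03 -9.99999441e-01]]
```

View pics/scene0.png

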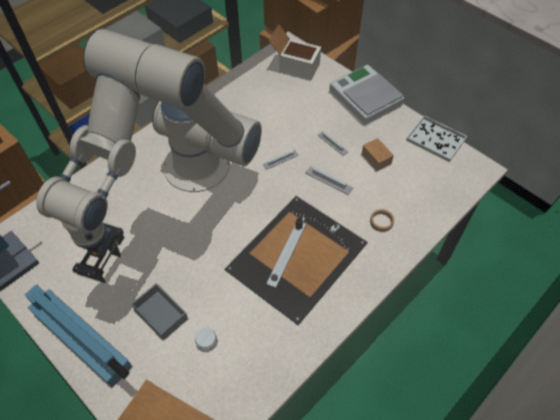

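View pics/side0.png

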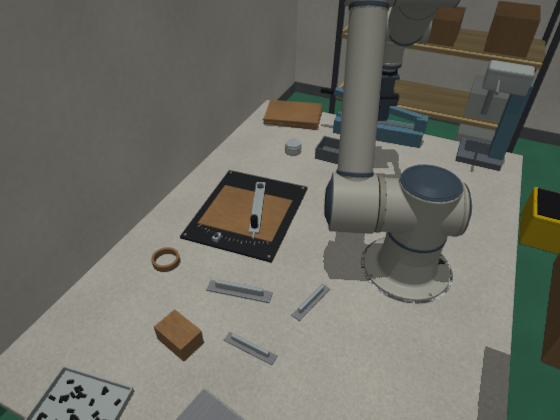

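The scene view shows the guide arm from its pivot (272,281) to its knob (299,224), with the clip at (335,228). Three things look like the rule: scene (329,180), (280,158) and (333,142), which are side (240,291), (311,301) and (250,347). The largest is (329,180), so that is my choice. Next I check it in a close crop.

```bash
cat > h.py <<'E'
import cv2,numpy as np
def ray(c,u,v):
    K,T=np.array(c["intrinsics"]),np.array(c["cam_to_world"])
    return T[:3,3],T[:3,:3]@np.linalg.solve(K,[u,v,1.])
def onplane(c,u,v,z):
    o,d=ray(c,u,v);return o+d*(z-o[2])/d[2]
def proj(c,p):
    K,T=np.array(c["intrinsics"]),np.array(c["cam_to_world"])
    q=K@(T[:3,:3].T@(np.array(p)-T[:3,3]));return q[:2]/q[2]
def down(deg):  # tool down, tool y (closing) at angle deg in world
    a=np.radians(deg);y=np.array([np.cos(a),np.sin(a),0]);z=np.array([0,0,-1.])
    return np.column_stack([np.cross(y,z),y,z])
E
python3 - <<'E'
from rig import arm
from h import *
s=cv2.imread("pics/scene0.png");d=cv2.imread("pics/side0.png")
a=cv2.resize(s[130:330,215:375],None,fx=3,fy=3,interpolation=cv2.INTER_CUBIC)
b=cv2.resize(d[165:365,180:340],None,fx=3,fy=3,interpolation=cv2.INTER_CUBIC)[:, :320]
b=cv2.resize(d[165:365,180:287],None,fx=3,fy=3,interpolation=cv2.INTER_CUBIC)[:, :320]
cv2.imwrite("pics/crop.png",np.hstack([a,b[:, :320]])[:600,:800])
S=arm.get_calibration("scene");D=arm.get_calibration("side")
P=lambda c,u,v,z:np.round(onplane(c,u,v,z),3)[:2]
for p in[(298,198),(366,242),(299,319),(227,268)]:print("board",P(S,*p,.012))
print("knob",P(S,299,221,.0755),P(D,254,218,.0755))
print("pivot",P(S,273,278,.033),P(D,262,184,.033)); print("clip",P(S,335,228,.03),P(D,217,237,.03))
for p,q in[((329,180),(240,291)),((280,158),(311,301)),((333,142),(250,347))]:print("rules",P(S,*p,.015),P(D,*q,.015))
E
```

```text
board [0.418 0.164]
board [0.736 0.196]
board [ 0.769 -0.199]
board [ 0.449 -0.239]
knob [0.522 0.058] [0.514 0.073]
pivot [ 0.603 -0.159] [ 0.599 -0.159]
clip [0.62  0.152] [0.608 0.167]
rules [0.447 0.313] [0.434 0.327]
rules [0.228 0.257] [0.225 0.271]
rules [0.326 0.474] [0.319 0.484]
```

View pics/crop.png

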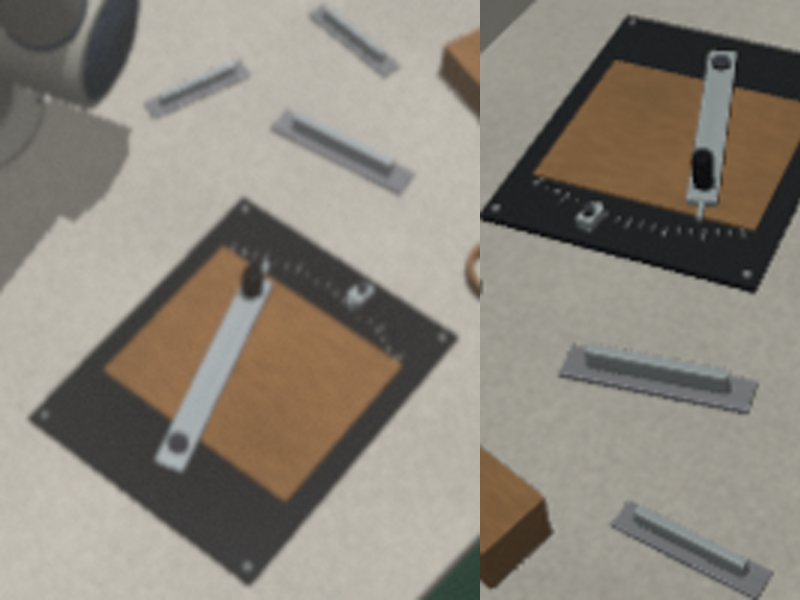

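The crop confirms the choice. The big rule has its strip ends at crop (280,120) and (405,185), about 200 mm apart, and both lookalikes are shorter. Next is a close wrist view over the board.

```bash
python3 - <<'E'
from rig import arm
from h import *
for a in(20,200):
    q=arm.solve_ik([.55,.03,.36],down(a));print(a,q)
T=arm.get_calibration("wrist");R=arm.current_tool_rot()
print("cam in tool",np.round(np.array(R).T@(np.array(T["cam_to_world"])[:3,3]-arm.current_ee_pos()),3),np.round(np.array(R).T@np.array(T["cam_to_world"])[:3,:3],2).tolist(),T["intrinsics"][0][0])
a=20 if abs(arm.solve_ik([.55,.03,.36],down(20))[5])<abs(arm.solve_ik([.55,.03,.36],down(200))[5]) else 200
arm.move_to([.55,.03,.36],down(a))
np.save("w1.npy",np.array(arm.get_calibration("wrist")["cam_to_world"]))
cv2.imwrite("pics/w1.png",arm.snapshot("wrist")[:,:,::-1]);print(a,arm.current_t())
E
```

```text
20 [-3.08959435e+00  1.58712090e+01  7.41418036e+01 -2.54444375e-14
  8.99869874e+01 -2.30895943e+01]
200 [-3.08959435e+00  1.58712090e+01  7.41418036e+01 -2.54444375e-14
  8.99869874e+01  1.56910406e+02]
cam in tool [ 0.077  0.    -0.17 ] [[0.0, -0.96, -0.27], [1.0, 0.0, 0.0], [-0.0, -0.27, 0.96]] 295.77094579692806
20 2.5417
```

View pics/w1.png

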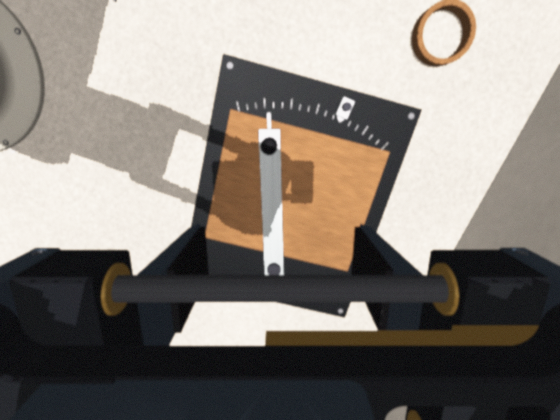

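The wrist view shows the knob top at (269,146), the pivot nut at (274,268), the pointer end at (268,113) and the clip screw at (346,105). I'll compute angles from these, swing the knob and look again.

```bash
python3 - <<'E'
from rig import arm
from h import *
c=dict(intrinsics=arm.get_calibration("wrist")["intrinsics"],cam_to_world=np.load("w1.npy"))
pv=onplane(c,274,268,.0335);kn=onplane(c,269,146,.0755);pt=onplane(c,268,113,.0195);cl=onplane(c,346,105,.037)
for n,p in(("kn",kn),("pt",pt),("cl",cl)):
    d=(p-pv)[:2];print(n,np.round(p,4),np.linalg.norm(d).round(4),np.degrees(np.arctan2(d[1],d[0])).round(2))
print(pv)
B=[onplane(c,*p,.012)[:2] for p in((223,55),(420,110),(345,317))]
print("board",np.round(B,3))
im=cv2.imread("pics/w1.png")
g=cv2.resize(im[80:300,225:385],None,fx=5,fy=5,interpolation=cv2.INTER_CUBIC)
cv2.imwrite("pics/w1c.png",np.hstack([g[50:350,:800]]))
E
```

```text
kn [0.5205 0.0629 0.0755] 0.2258 111.42
pt [0.5008 0.1079 0.0195] 0.2749 111.82
cl [0.6133 0.1612 0.037 ] 0.3087 88.1
[ 0.6030262  -0.14731845  0.0335    ]
board [[ 0.404  0.167]
 [ 0.737  0.199]
 [ 0.78  -0.212]]
```

View pics/w1c.png

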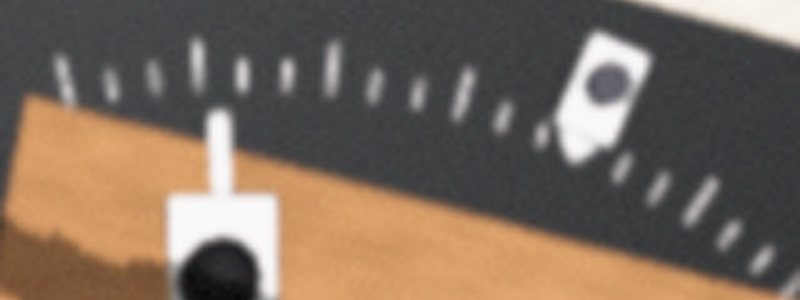

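```bash
cat >> h.py <<'E'
PV=np.array([.6045,-.1511])
def arc(deg,r=.23,z=.037):
    a=np.radians(deg);return [PV[0]+r*np.cos(a),PV[1]+r*np.sin(a),z]
E
python3 - <<'E'
from rig import arm
from h import *
arm.move_to([.5205,.0629,.12],down(21.4))
arm.grip(.07)
arm.move_l([.5205,.0629,.037],feed=.15)
arm.grip(.0)
print(arm.current_width(),arm.current_force())
for a in np.linspace(111.4,88.2,6)[1:]:
    arm.move_l(arc(a),down(a-90),feed=.1)
print(arm.current_ee_pos(),arm.current_force(),arm.current_t())
arm.grip(.06)
arm.move_l(arc(88.2,z=.12),feed=.25)
arm.move_to(arc(88.2,r=.18,z=.36),down(0))
np.save("w2.npy",np.array(arm.get_calibration("wrist")["cam_to_world"]))
im=arm.snapshot("wrist")[:,:,::-1]
cv2.imwrite("pics/w2.png",im);print(arm.current_t())
E
```

```text
0.026035959535004944 [-1.54954233 -0.85868283  3.66560632]
[0.61160133 0.07834368 0.03707268] [ 2.41531229 -5.06630541  2.03226389] 7.1417
9.325
```

View pics/w2.png

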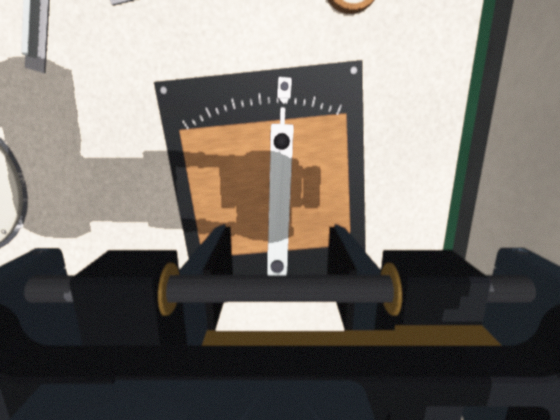

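The wrist view shows the pointer at (283,108), aligned with the clip at (284,87). I'll measure the angle from the edges, then move on to view the rule.

```bash
cat > m.py <<'E'
from h import *
def measure(im,c,verb=True):
    h=cv2.cvtColor(im,cv2.COLOR_BGR2HSV).astype(int);m=(h[...,2]>95)&(h[...,1]<80)
    L=[];Rr=[];C=[]
    for v in range(155,228):
        u=np.where(m[v,250:320])[0]+250
        if len(u)<15:continue
        L.append(onplane(c,u.min(),v+.5,.0255)[:2]);Rr.append(onplane(c,u.max()+1,v+.5,.0255)[:2])
    out={}
    for n,P in(("near",L),("far",Rr)):
        vx,vy,x,y=cv2.fitLine(np.array(P,np.float32),cv2.DIST_HUBER,0,1e-4,1e-4).ravel()
        if vy<0:vx,vy=-vx,-vy
        out[n]=(np.degrees(np.arctan2(vy,vx)),x+(-y)*vx/vy)
        print(n,len(P),"angle",out[n][0],"x at y=0",out[n][1])
    return out
E
python3 - <<'E'
from rig import arm
from m import *
im=cv2.imread("pics/w2.png");c=dict(intrinsics=arm.get_calibration("wrist")["intrinsics"],cam_to_world=np.load("w2.npy"))
measure(im,c)
h=cv2.cvtColor(im,cv2.COLOR_BGR2HSV)
for z,(r0,r1) in((.027,(76,96)),(.0195,(108,122))):
    m=((h[r0:r1,274:296,2]>150)).astype(np.uint8)
    ys,xs=np.where(m);p=onplane(c,xs.mean()+274.5,ys.mean()+r0+.5,z);print(z,p,[xs.min()+274,xs.max()+274,ys.min()+r0,ys.max()+r0])
g=cv2.resize(im[65:285,235:325],None,fx=2.6,fy=2.6)
for n,(u,v,z) in dict(knob=(282,141,.0755),piv=(277.3,267,.0335),screw=(284.5,87,.037)).items():print(n,onplane(c,u,v,z))
# rule estimate
S=arm.get_calibration("scene");s=cv2.imread("pics/scene0.png")
for u,v in((280,120),(405,185)):print("rule end",onplane(S,215+u/3,130+v/3,.006))
E
```

```text
near 73 angle 87.81316 x at y=0 0.5907084
far 73 angle 88.10203 x at y=0 0.6286778
0.027 [0.61628644 0.15910389 0.027     ] [np.int64(277), np.int64(291), np.int64(77), np.int64(95)]
0.0195 [0.61643802 0.11307763 0.0195    ] [np.int64(274), np.int64(295), np.int64(108), np.int64(121)]
knob [0.61237218 0.07820469 0.0755    ]
piv [ 0.60471422 -0.15200906  0.0335    ]
screw [0.61611829 0.15760522 0.037     ]
rule end [0.34904373 0.29818792 0.006     ]
rule end [0.54104447 0.33361756 0.006     ]
```

The arm is at about 88.0° and the clip at 87.9°, so it is on the mark. Next is the wrist view of the rule.

```bash
python3 - <<'E'
from rig import arm
from h import *
arm.move_to([.445,.316,.30],down(100.4))
np.save("w3.npy",np.array(arm.get_calibration("wrist")["cam_to_world"]))
im=arm.snapshot("wrist")[:,:,::-1].copy();cv2.imwrite("pics/w3.png",im);print(arm.current_t(),arm.current_joint_positions())
cv2.imwrite("pics/w3c.png",cv2.resize(im[40:240,180:380],None,fx=3,fy=3,interpolation=cv2.INTER_CUBIC))
E
```

```text
10.65 [ 2.90325491e+01  1.75430160e+01  8.09057508e+01 -9.63802869e-03
  8.15544205e+01 -7.12242593e+01]
```

View pics/w3c.png

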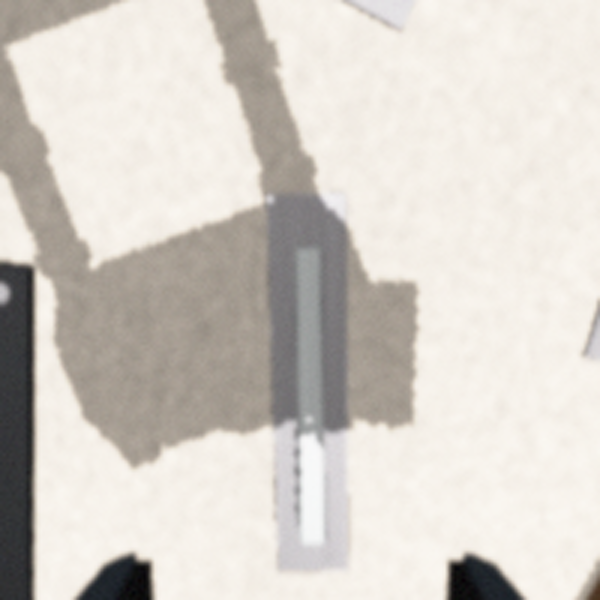

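The crop shows the large rule nearly vertical, with strip corners at crop (267,195), (345,195), (348,568) and (278,570) and the rib centred near u=311. Next I grasp it and carry it to a hover.

```bash
python3 - <<'E'
from rig import arm
from h import *
c=dict(intrinsics=arm.get_calibration("wrist")["intrinsics"],cam_to_world=np.load("w3.npy"))
P=[onplane(c,180+u/3,40+v/3,.006)[:2] for u,v in((267,195),(345,195),(348,568),(278,570))]
t,b=(P[0]+P[1])/2,(P[2]+P[3])/2;C=(t+b)/2;d=b-t
if d[0]<0:d=-d
yaw=np.degrees(np.arctan2(d[1],d[0]))
rib=[onplane(c,180+u/3,40+v/3,.033)[:2] for u,v in((309,248),(312,545))]
dr=rib[1]-rib[0];dr*=np.sign(dr[0])
print(C,yaw,np.linalg.norm(d),"w",np.linalg.norm(P[0]-P[1]),np.linalg.norm(P[2]-P[3]),"rib",np.mean(rib,0),np.linalg.norm(dr),np.degrees(np.arctan2(dr[1],dr[0])))
yaw=(yaw+np.degrees(np.arctan2(dr[1],dr[0])))/2
C=(C+np.mean(rib,0))/2;print("use",C,yaw)
R=down(yaw+90)
arm.grip(.05)
arm.move_to([*C,.08],R)
arm.move_l([*C,.0135],feed=.12)
arm.grip(0.);w=arm.current_width();print("w",w,arm.current_grasp_force(),arm.current_force())
if w>.009:
    arm.move_l([*C,.13],feed=.2);print(arm.current_width(),arm.current_force(),arm.current_torque(),arm.current_t())
E
```

```text
[0.4414537  0.32028065] 11.613485122879164 0.19704516304346087 w 0.03862436503471042 0.03891866287990946 rib [0.44235959 0.32058236] 0.1484892113076686 11.138069710571687
use [0.44190665 0.3204315 ] 11.375777416725425
w 0.012707708898867942 30.00063121318817 [-0.8683719   0.19496299  3.44907686]
0.012935277210635199 [-0.20728295  0.11577994 -3.73241185] [ 0.11687975 -0.08166541  0.0145362 ] 14.0083
```

```bash
python3 - <<'E'
from rig import arm
from h import *
A=np.radians(88.0);u=np.array([np.cos(A),np.sin(A)]);y=np.array([-u[1],u[0]]);P0=np.array([.6044,-.152])
pos=lambda lx,ly,z:[*(P0+lx*u+ly*y),z]
R=down(-2.0)
arm.move_to(pos(.105,-.046,.13),R)
print(arm.current_force(),arm.current_torque())
arm.move_l(pos(.105,-.046,.034),feed=.12)
z=.034;f0=np.array(arm.current_force())
while z>.0265:
    z-=.0007;arm.move_l(pos(.105,-.046,z),feed=.03)
    f=np.array(arm.current_force())-f0
    if f[2]>2.0:break
print("z",z,f)
z+=.0005;arm.move_l(pos(.105,-.046,z),feed=.03)
f0=np.array(arm.current_force());ly=-.046
while ly<-.0345:
    ly+=.0007;arm.move_l(pos(.105,ly,z),feed=.03)
    f=np.array(arm.current_force())-f0
    if f[:2]@y<-3.5:break
print("ly",ly,f,arm.current_torque(),arm.current_ee_pos(),arm.current_t())
E
```

```text
[-0.78771402  0.59900746 -3.99753013] [-0.04668273 -0.10451427  0.03704927]
z 0.02840000000000001 [-1.40932308 -0.30935371  6.17322129]
ly -0.03620000000000001 [ 4.96070037  0.05400506 -2.51954508] [ 0.02854391 -1.16685207 -0.00704006] [ 0.64514553 -0.0484039   0.02911048] 22.275
```

```bash
python3 - <<'E'
from rig import arm
from h import *
arm.grip(.03);p=list(arm.current_ee_pos())
print(arm.current_force())
p[2]=.12;arm.move_l(p,feed=.15)
arm.move_to(arc(88.2,r=.18,z=.36),down(0))
np.save("w4.npy",np.array(arm.get_calibration("wrist")["cam_to_world"]))
im=arm.snapshot("wrist")[:,:,::-1].copy();cv2.imwrite("pics/w4.png",im);print(arm.current_t())
cv2.imwrite("pics/w4c.png",cv2.resize(im[70:240,200:360],None,fx=3.5,fy=3.5,interpolation=cv2.INTER_CUBIC))
E
```

```text
[0.00356225 0.22028782 1.12549651]
24.5583
```

View pics/w4c.png

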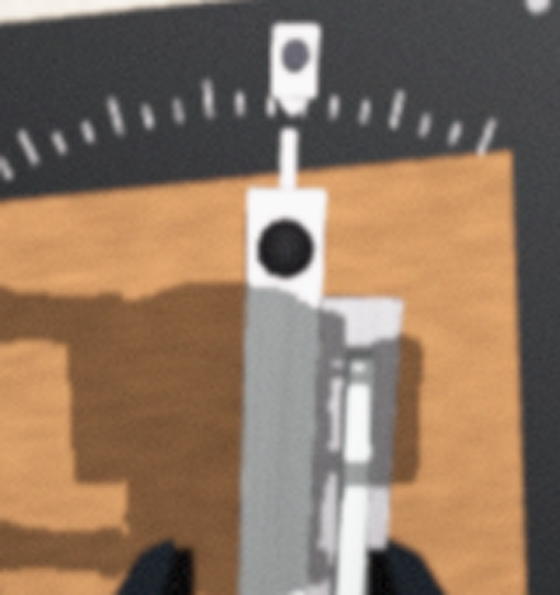

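It looks flush, with the pointer under the clip. I'll compare the edges numerically: rule far edge crop (402,300) to (386,545), arm near edge (247,190) to (239,590).

```bash
python3 - <<'E'
from rig import arm
from h import *
c=dict(intrinsics=arm.get_calibration("wrist")["intrinsics"],cam_to_world=np.load("w4.npy"))
im=cv2.imread("pics/w4.png").astype(int)
sat=im[...,2]-im[...,0]   # red-blue: brown card high, metal low
rng=np.array(im.max(2));rel=sat/np.maximum(rng,1)
def sub(v,lo,hi,sign):  # subpixel crossing of rel=.25
    r=rel[v,lo:hi]
    for i in (range(len(r)-1) if sign>0 else range(len(r)-2,-1,-1)):
        a,b=(r[i],r[i+1])
        if (a-.25)*(b-.25)<0:return lo+i+.5+(.25-a)/(b-a)
L=[];R=[];
for v in range(125,226):
    a=sub(v,255,285,1)
    if a:L.append(onplane(c,a,v+.5,.0255)[:2])
    b=sub(v,300,325,-1) 
    if b and v>158:pass
    if b and v<224:R.append(onplane(c,b,v+.5,.021)[:2])
for n,P in(("arm near",L),("rule far",R)):
    vx,vy,x,y=cv2.fitLine(np.array(P,np.float32),cv2.DIST_HUBER,0,1e-4,1e-4).ravel()
    if vy<0:vx,vy=-vx,-vy
    r=(np.array(P)-[x,y])@[-vy,vx]
    print(n,len(P),np.degrees(np.arctan2(vy,vx)),"x at y=-.0",x-y*vx/vy,"res",r.std())
top=onplane(c,200+361/3.5,70+299/3.5,.021);piv=np.array([.6044,-.152])
print("rule top end",top,"-> centre lx",(top[:2]-piv)@[.035,.9994]-.1)
for n,(u,v,z) in dict(pt=(200+289/3.5,70+130/3.5,.0195),screw=(200+295/3.5,70+55/3.5,.037),knob=(200+286/3.5,70+248/3.5,.0755)).items():
    d=onplane(c,u,v,z)[:2]-piv;print(n,np.degrees(np.arctan2(d[1],d[0])))
E
```

```text
arm near 99 88.26432 x at y=-.0 0.5911817 res 0.00019815360713366006
rule far 68 88.25464 x at y=-.0 0.6676547 res 0.0003064700735688604
rule top end [0.64896337 0.05030436 0.021     ] -> centre lx 0.1037427003131039
pt 88.09381079537555
screw 87.83707378275322
knob 88.03872963856104
```

The rule is parallel to the arm within 0.01°, the overall width of 76.5 mm against 76 mm means a gap of about 0.5 mm, and the arm is within 0.3° of the clip. I'm handing it in.

```bash
python3 -c "
from rig import arm
print(arm.sign_off(),arm.current_t())"
```

```text
the job is handed in; nothing more can be done
the job is handed in; nothing more can be done
```

I handed the job in after about 25 s of the 51 s. By my last wrist-camera measurement, the guide arm is within about 0.3° of the clip, and the rule lies along its far edge with a gap of about 0.5 mm. The sign-off gave no verdict, so I can't confirm a pass.

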